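# Put the citrus juicer together

### The job

Put the citrus juicer together on its motor base, in this order: lay the strainer in the base's well with the drive shaft through its hub, set the small cone on the shaft, set the large cone over the small one, and last put the dust cover over everything so that it stands on the base's shoulder. Every part must sit fully home and level, and the salt shaker and the empty portion cup beside it must stay where they are.

Things in the scene. Friction and masses are not known exactly. Their poses are not given: they have to be found in the camera images.
- motor_base: Round steel juicer base, 144 mm across, fixed. Origin: centre of its underside, z up. Flat shoulder 58 mm up; on it a white rim, 124 mm outside, 112 mm inside, up to 78 mm (10 mm of shoulder left outside it). The well inside the rim has its floor 58 mm up. Central drive shaft 13 mm thick, tapering to 5 mm at its tip 104 mm up. The spout has no part in this.
- strainer: Grey slotted dish, right way up, 102 mm across, rim 10 mm high, floor 4 mm; central tubular hub 30 mm outside diameter, 28 mm high from the underside, 20 mm hole right through. Grip it by the hub. 80 g. Origin: centre of underside, z up. In place: in the well, shaft through the hole, underside 58 mm above the base's origin.
- small_cone: Smaller white ribbed cone, 44 mm high: flange 54 mm across, 5 mm thick; above it a sleeve 32 mm in diameter up to 26 mm, then a blunt tip. Socket below 20 mm wide, 25 mm deep, for the shaft. Grip the sleeve. 50 g. Origin: centre of underside, z up. In place: flange on the strainer's hub, underside 86 mm above the base's origin.
- large_cone: Larger white ribbed cone, 62 mm high: straight sleeve 52 mm in diameter up to 43 mm, no flange, then a blunt tip. Open below: cavity 42 mm wide and 42 mm deep, goes over the small cone. Grip the sleeve. 80 g. Origin: centre of underside, z up. In place: standing on the small cone's flange, underside 91 mm above the base's origin.
- cover: White cover like a big upturned cup, 140 mm across, 108 mm high, inside 133 mm wide and 100 mm high; on top a black knob 26 mm in diameter, 113 to 134 mm above the underside. Grip the knob. 160 g. Origin: centre of underside, z up; open side down. In place: round the rim on the base's shoulder, underside 58 mm above the base's origin.
- salt: Bystander: salt shaker, 44 mm in diameter, 90 mm high; origin at the centre of its underside. Leave it alone.
- cup_a: Bystander: empty steel portion cup, 61 mm across, 37 mm high; origin at the centre of its underside. Leave it alone.
Things that resemble listed ones, but are neither listed nor needed, are in the scene too. Leave any pink look-alike of the large_cone alone.

How it is judged (in metres and radians):
On the way, in this order (a step that is already met when the one before it is completed fails the run):
1. the strainer lies in the base's well over the shaft (horizontal distance between strainer and motor_base below 0.007 m and z of strainer in the frame of motor_base between 0.055 and 0.062 m and angle between strainer's own z axis and vertical below 0.08 rad), for 0.2 s.
2. the small cone is on the shaft, standing on the strainer's hub (horizontal distance between small_cone and motor_base below 0.008 m and z of small_cone in the frame of motor_base between 0.083 and 0.09 m and angle between small_cone's own z axis and vertical below 0.08 rad), for 0.2 s.
3. the large cone is over the small cone, standing on its flange (horizontal distance between large_cone and motor_base below 0.012 m and z of large_cone in the frame of motor_base between 0.088 and 0.095 m and angle between large_cone's own z axis and vertical below 0.08 rad), for 0.2 s.
4. the cover is over everything, standing on the base's shoulder (horizontal distance between cover and motor_base below 0.009 m and z of cover in the frame of motor_base between 0.055 and 0.062 m and angle between cover's own z axis and vertical below 0.08 rad), for 0.2 s.
At the end, for the whole second after the job is handed in: All four parts rest level (0.08 rad) and released on the base, put on in order; underside above the base's origin (-3/+4 mm) and offset from its axis: strainer 58 mm, within 7; small cone 86, within 8; large cone 91, within 12; cover 58, within 9 (all of step 1 and all of step 2 and all of step 3 and all of step 4 and linear speed of each of strainer, small_cone, large_cone, cover below 0.02 m/s); the robot touches nothing.
It fails at once if the salt shaker is pushed more than 30 mm away or knocked over (distance of salt from where it was at the start of the episode above 0.03 m or angle between salt's own z axis and vertical above 0.6 rad).
It fails at once if the empty portion cup is pushed more than 30 mm away or knocked over (distance of cup_a from where it was at the start of the episode above 0.03 m or angle between cup_a's own z axis and vertical above 0.6 rad).
It also fails if it takes over 120 s, if anything falls off the work surface, if the arm or the gripper's body presses on something with over 40 N, if the wrist force passes 120 N, or if a joint passes its speed limit or range.

### The arm

A 6-joint arm with a two-finger parallel gripper is mounted at the origin on a cart in front of the work surface, level with it; the furniture and walls round the work are solid. World frame = base frame: x ahead of the robot, y to its left, z up, the work surface at z = 0. Lengths are in mm, angles in rad, forces in N, time in s.
With the tool pointing down it reaches from about 350 to 725 mm from the base axis. Payload 6 kg.
Tool frame: the origin (TCP) lies midway between the tips of the shut fingers; the grasp point (between the pads) lies 19 mm behind it; z points along the fingers, y is the line along which they close (so a half turn about z gives the same grasp; the last joint's range is limited). The gripper opens to 85 mm and grips with 20 to 120 N. Pads are 22 mm wide; open, the fingers measure 114 mm over their backs; the gripper's body (76 mm by 85 mm) begins 54 mm behind the grasp point. The pads swing forward as they close: fully open they stand 13 mm farther back than shut.
Start: joints at [-0.807, 0.04, 0.085, 0, -1.615, -0.334], TCP at [250.019, -545.403, 231.261] pointing down, gripper open.
Joint ranges: [-2.56, 2.56], [-1.29, 2.01], [-1.08, 1.49], [-3.29, 1.98], [-2.81, -0.18], [-2.99, 2.99]. Speed limits (rad/s): [2.57, 2.57, 3.01, 3.14, 3.14, 3.14].

### API

Orientations are given as a unit quaternion [x, y, z, w].
In Python, from cell import ctrl gives the robot as it stands.
- The arm moves only by the tool jog_arm, never from a script. Its argument "increments" is a list of rows, each a list of 7 numbers: the shift along the tool's x, y, z in m, then the turn, a rotation vector about the tool's x, y, z in degrees, then the closure, from -1 (fully open) to 1 (shut). A call has exactly 10 rows; each row shifts and turns the commanded pose from where the row before left it, along the tool's axes as they then stand; what a row does not reach is not made up. A row lasts 1/8 s, in which the tool goes at most 62.5 mm and 10.7 degrees, less where a joint would pass 70% of its speed; a pose out of reach is approached as far as the arm can. A call is refused whole if a number of a shift passes 0.0625 or a number of a turn 10.7, either way. A call with a gripper value outside its range is refused whole. The fingers move at their own pace and stop on an object; "force" is the grip in N (left out, the last holds). Time passes only in rows, so rows that do not move let the fingers close, or fill a call up. It gives the time, the measured TCP pose, the force, the opening and the grip force at its end, in the units of the state.
- ctrl.get_state(): the state, without advancing time (a new reading comes with each control period).
- ctrl.snapshot(name): name is "scene" or "top" or "wrist"; returns the picture (384x512x3 uint8, blue, green, red); there is no depth.
- ctrl.camera_info(name): a dict with "intrinsics" (3x3 intrinsics, pixels), "rvec" (rotation vector, rad) and "tvec" (3), from world to camera coordinates, as OpenCV has them. Camera axes: x right, y down, z forward; pixel columns grow to the right and rows downward; lengths in mm; the calibration is good to about 2 mm. A picture is of the moment at which its call begins: read the wrist's pose just before it. camera_info takes no time and is no camera call; for the wrist camera it gives the pose at the moment of the call.
- ctrl.sign_off(): hands the job in; it is judged then, once.
The state is a dict: "time": time; "joint_pos": joint angles; "qvel": joint speeds; "joint_torque": joint torques, N m; "ee_pos": TCP position; "eef_rot": TCP orientation; "wrist_force": force on the tool from outside, world axes, zero at the start; "ft_torque": the same for the moment, N m; "opening": finger opening in mm; "grip_force": force on a finger pad.
Only numpy, scipy, OpenCV 4.12 (cv2) and the standard library are available. Lean on these libraries where they do the work, as an engineer would, in place of code of your own. Each camera call takes 0.05 s, during which the arm holds its last target. There are 200 camera calls.

## Working session

There is one attempt and no reset: what is moved stays moved. The work goes in short steps, Python scripts to look and compute and a tool call to move; the robot and the scene stay as the last step left them, time stands still between calls to the robot, and variables do not carry over. Pictures are saved under pics/ and viewed, at most 16 in all, crops included, and the job is handed in when it is done.

Besides the shell and the picture viewer there is one more tool, called after "Call:" as name(argument=value, ...) on one line, values as JSON. jog_arm: Moves the arm, as the interface text tells. Its arguments: {"type":"object","properties":{"increments":{"type":"array"},"force":{"type":"number"}},"required":["increments"]}

```bash
mkdir -p pics; ls; cat > h.py <<'E'
from cell import ctrl
import numpy as np, cv2
from scipy.spatial.transform import Rotation as R
def ray(ci,u,v):
    K=np.array(ci["intrinsics"],float);Rm=cv2.Rodrigues(np.array(ci["rvec"],float))[0];t=np.array(ci["tvec"],float).ravel()
    d=Rm.T@np.linalg.inv(K)@np.array([u,v,1.]);return -Rm.T@t,d
def onz(ci,u,v,z):
    o,d=ray(ci,u,v);return o+d*(z-o[2])/d[2]
def proj(ci,p):
    return cv2.projectPoints(np.array(p,float).reshape(-1,1,3),np.array(ci["rvec"],float),np.array(ci["tvec"],float),np.array(ci["intrinsics"],float),None)[0].reshape(-1,2)
E
python3 - <<'E'
from h import *
s=ctrl.get_state();print(s)
for n in("scene","top"):
    im=ctrl.snapshot(n);cv2.imwrite(f"pics/{n}0.png",im);ci=ctrl.camera_info(n)
    print(n,ci, -cv2.Rodrigues(np.array(ci["rvec"],float))[0].T@np.array(ci["tvec"],float).ravel())
E
```

```text
pics
{'time': 0.0, 'joint_pos': array([-8.07266776e-01,  4.08166552e-02,  8.38137604e-02, -5.04765000e-04,
       -1.61546067e+00, -3.33708363e-01]), 'qvel': array([-0.00020891, -0.00124049,  0.00120534, -0.00099156, -0.00149707,
        0.00055271]), 'joint_torque': array([-6.31630264e-04, -3.68212223e+01,  3.47399247e+01,  6.93218708e+00,
       -5.46537194e-03, -9.25819421e-09]), 'ee_pos': array([ 249.98863093, -545.09070376,  230.26966039]), 'eef_rot': array([-2.13270803e-01,  9.76992736e-01,  8.42772994e-04, -2.19601373e-04]), 'wrist_force': array([-0.43623147,  0.21970491, -0.14995619]), 'ft_torque': array([ 0.05691502,  0.07519583, -0.00560742]), 'grip_force': 0.0, 'opening': 85.26020757741087}
scene {'intrinsics': array([[394.8339188 ,   0.        , 255.86503669],
       [  0.        , 394.8339188 , 188.24452692],
       [  0.        ,   0.        ,   1.        ]]), 'rvec': array([ 0.80765172, -2.55615706,  1.11228182]), 'tvec': array([473.06917195, 225.13805278, 964.04217358])} [ 71.77496376 723.91527247 821.37319749]
top {'intrinsics': array([[459.17340174,   0.        , 252.46794347],
       [  0.        , 459.17340174, 189.0581159 ],
       [  0.        ,   0.        ,   1.        ]]), 'rvec': array([ 2.17193964, -2.10739249,  0.21920671]), 'tvec': array([   5.61892648,  565.82257544, 1313.74474511])} [ 323.18428802   54.5359428  1392.36840004]
```

View pics/top0.png

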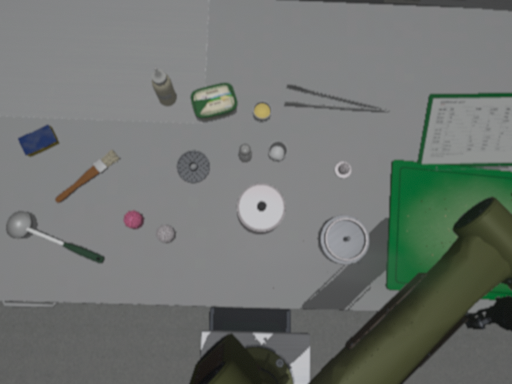

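View pics/scene0.png

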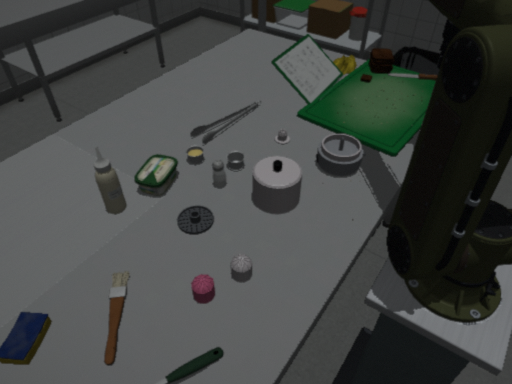

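The top view shows the strainer at (193,167), cover (262,208), base (345,240), large cone (166,234), pink look-alike (133,219), small cone (343,169), cup (277,152) and salt (245,152). The scene view agrees: small cone with flange at (283,137), large cone at (241,265).

```bash
python3 - <<'E'
from h import *
im=cv2.imread("pics/top0.png");ci=ctrl.camera_info("top")
c=cv2.resize(im[135:275,115:385],None,fx=2.9,fy=2.9,interpolation=cv2.INTER_CUBIC);c=cv2.convertScaleAbs(c,alpha=1.3,beta=0);cv2.imwrite("pics/crop0.png",c)
g=cv2.cvtColor(im,cv2.COLOR_BGR2GRAY);hsv=cv2.cvtColor(im,cv2.COLOR_BGR2HSV)
print("table",[int(g[y,x]) for x,y in((300,200),(220,190),(190,215),(330,200))])
def cont(m,x,y,r):
    w=np.zeros_like(m);cv2.circle(w,(x,y),r,255,-1);m=cv2.bitwise_and(m,w)
    cs=cv2.findContours(m,cv2.RETR_EXTERNAL,cv2.CHAIN_APPROX_NONE)[0]
    return max(cs,key=cv2.contourArea)
for name,x,y,r,kind,z in(("strainer",193,167,24,"d",10),("cover",262,208,32,"b",108),("knob",262,207,9,"d",134),("base",345,240,32,"b",78),("small",343,169,14,"b",5),("large",166,234,14,"b",43),("cup",277,152,13,"b",37),("salt",245,152,14,"d",45)):
    t=np.median(g[y-r:y+r,x-r:x+r]) if 0 else 112
    bg=int(np.median([g[int(y+(r+3)*np.sin(a)),int(x+(r+3)*np.cos(a))] for a in np.linspace(0,6.28,40)]))
    m=((g>bg+18) if kind=="b" else (g<bg-18)).astype(np.uint8)*255
    k=cont(m,x,y,r);(cx,cy),rr=cv2.minEnclosingCircle(k);e=cv2.fitEllipse(k)
    p=onz(ci,*e[0],z);print(name,bg,np.round((cx,cy,rr),1),np.round(e[0],1),np.round(e[1],1),"xyz",np.round(p,1), "diam mm",np.round(np.array(e[1])*(1392-z)/459,0))
E
```

```text
table [133, 132, 131, 132]
strainer 131 [193.  166.5  16.8] [193.  166.4] [32.4 32.6] xyz [637.3 206.6  10. ] diam mm [97. 98.]
cover 133 [260.9 206.9  23. ] [260.9 206.8] [44.8 45.2] xyz [504.9  -1.1 108. ] diam mm [125. 127.]
knob 194 [261.  205.6   5.7] [261.2 205.7] [ 9.8 11.1] xyz [504.2  -0.7 134. ] diam mm [27. 30.]
base 131 [346.2 238.7  22.2] [347.4 238.6] [39.9 40.5] xyz [ 424.9 -253.1   78. ] diam mm [114. 116.]
small 132 [342.8 169.3   8.5] [342.9 169.2] [15.  15.3] xyz [ 645.6 -258.     5. ] diam mm [45. 46.]Traceback (most recent call last):
  File "<stdin>", line 14, in <module>
cv2.error: OpenCV(4.12.0) /io/opencv/modules/imgproc/src/shapedescr.cpp:361: error: (-201:Incorrect size of input array) There should be at least 5 points to fit the ellipse in function 'fitEllipseNoDirect'
```

View pics/crop0.png

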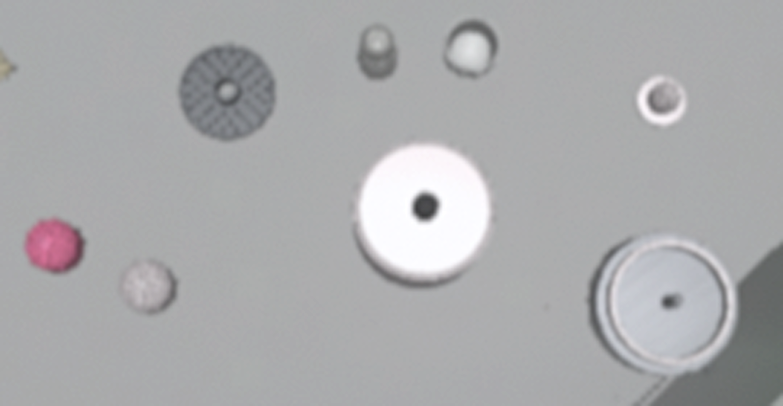

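The crop confirms the parts: strainer hub at crop (227,92), white cover with black knob (425,207), base ring (672,300) and small cone (661,98). I'll go above the base, square the tool to the world axes, and use the wrist camera.

Call:
jog_arm(increments=[[-0.04, 0.027, -0.014, 0, 0, 0, -1], [-0.04, 0.027, -0.014, 0, 0, 0, -1], [-0.04, 0.027, -0.014, 0, 0, 0, -1], [-0.04, 0.027, -0.014, 0, 0, 0, -1], [-0.04, 0.027, -0.014, 0, 0, 0, -1], [-0.04, 0.027, -0.014, 0, 0, 0, -1], [-0.04, 0.027, -0.014, 0, 0, 0, -1], [0, 0, 0, 0, 0, 10, -1], [0, 0, 0, 0, 0, 10, -1], [0, 0, 0, 0, 0, 4.6, -1]])

```text
time: 1.35
ee_pos: [425.9, -256.6, 328.8]
eef_rot: [0.001, 1.0, 0.0, -0.0]
wrist_force: [-0.5, -0.4, -0.8]
opening: 85.6
grip_force: 0.0
```

```bash
python3 - <<'E'
from h import *
s=ctrl.get_state();print(s["time"],s["ee_pos"],s["eef_rot"],s["joint_pos"])
im=ctrl.snapshot("wrist");cv2.imwrite("pics/w1.png",im);ci=ctrl.camera_info("wrist")
o,d=ray(ci,256,192);print(o,d,ci["intrinsics"][0]);print(proj(ci,[[425,-253,78],[646,-258,5],[505,-1,108]]))
top=cv2.imread("pics/top0.png");ct=ctrl.camera_info("top");cs=ctrl.camera_info("scene")
print("large",onz(ct,166,233.5,62),onz(cs,241,265,30),"pink",onz(ct,133,219,62),"cup",onz(ct,277,152,20),"salt",onz(ct,245,146,90),"small",onz(ct,343.5,169,20),onz(cs,283,137,20))
E
```

```text
1.35 [ 425.8824726  -256.56841544  328.83037248] [ 1.31085132e-03  9.99999044e-01  2.56590910e-04 -3.57219198e-04] [-1.36220554e-01 -1.98559968e-01  3.90125048e-02 -4.24425120e-04
 -1.80914575e+00 -1.43729752e+00]
[ 356.13081383 -257.49500644  472.63014891] [ 0.2704407   0.00889801 -0.9627537 ] [284.12319611   0.         253.15297849]
[[256.51306253 163.17147701]
 [253.66811506 273.96159529]
 [439.96329716 223.42859197]]
large [425.18340155 268.28703736  62.        ] [430.44881047 273.15438179  30.        ] pink [464.12151803 365.65424331  62.        ] cup [689.55773888 -50.56351429  20.        ] salt [685.69319579  49.04793474  90.        ] small [ 642.80122324 -256.64257319   20.        ] [ 636.56206095 -247.3373097    20.        ]
```

View pics/w1.png

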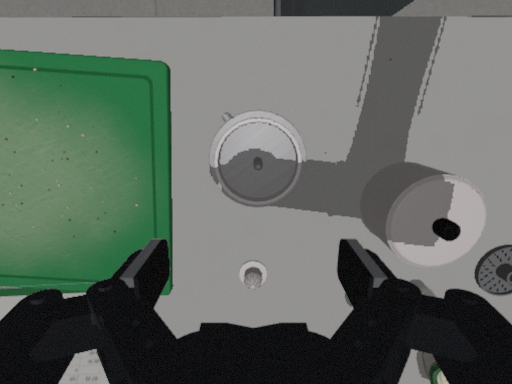

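Wrist view: base ring around (258,158) with shaft tip at (258,163), small cone at (252,273) standing upright, and cover at (437,222). Next I fit circles to the base rim and the small cone.

```bash
cat >> h.py <<'E'
from scipy.optimize import least_squares
def circ(im,ci,c0,r,z,sgn=1,band=10,n=120):
    """radial edges (sgn=+1: bright inside) near radius r on plane z, robust circle fit with free radius"""
    g=cv2.GaussianBlur(cv2.cvtColor(im,cv2.COLOR_BGR2GRAY),(3,3),0).astype(np.float32)
    c=np.array(c0[:2],float);rs=np.arange(r-band,r+band,.5)
    for it in range(4):
        P=[]
        for a in np.linspace(0,2*np.pi,n,endpoint=False):
            u=np.array([np.cos(a),np.sin(a)]);q=c+rs[:,None]*u
            px=proj(ci,np.c_[q,np.full(len(q),z)]).astype(np.float32)
            if px.min()<1 or px[:,0].max()>510 or px[:,1].max()>382: continue
            v=cv2.remap(g,px[:,0].reshape(-1,1),px[:,1].reshape(-1,1),cv2.INTER_LINEAR).ravel()
            d=-sgn*np.gradient(v);k=d.argmax()
            if d[k]>2 and 0<k<len(d)-1:P.append(c+rs[k]*u)
        P=np.array(P)
        f=least_squares(lambda x:np.hypot(*(P-x[:2]).T)-x[2],[*c,r],loss="soft_l1",f_scale=1.)
        c=f.x[:2]
    res=np.hypot(*(P-c).T)-f.x[2];return np.round(f.x,1),len(P),round(float(np.median(abs(res))),2)
E
python3 - <<'E'
from h import *
im=cv2.imread("pics/w1.png");ci=ctrl.camera_info("wrist")
for r,s in((62,1),(56,-1)): print("rim",r,circ(im,ci,(427,-254),r,78,s,6))
print("shoulder",circ(im,ci,(427,-254),72,58,1,6))
print("base pix",onz(ci,258,158.5,78),"shaft tip",onz(ci,258,161,104))
print("small",circ(im,ci,onz(ci,252,271,5),27,5,1,8),onz(ci,252,271,5))
print("cover top",circ(im,ci,onz(ci,436,221,108),70,108,1,10))
t=cv2.imread("pics/top0.png");ct=ctrl.camera_info("top")
print("T rim",circ(t,ct,(427,-254),62,78,1,6),circ(t,ct,(427,-254),56,78,-1,6),"strainer",circ(t,ct,(637,207),51,10,-1,8),"cover",circ(t,ct,(505,-1),70,108,1,10),"small",circ(t,ct,(644,-257),27,5,1,8),"large",circ(t,ct,(426,269),26,43,1,7))
g=cv2.getPerspectiveTransform(proj(ci,[[337,-344,78],[337,-164,78],[517,-164,78],[517,-344,78]]).astype(np.float32),np.float32([[0,0],[540,0],[540,540],[0,540]]))
cv2.imwrite("pics/rect.png",cv2.warpPerspective(im,g,(540,540)))
E
```

```text
rim 62 (array([ 424.9, -251.7,   60.7]), 117, 0.27)
rim 56 (array([ 424. , -251.8,   56.6]), 119, 0.06)
shoulder (array([ 422.7, -251.7,   68.9]), 104, 0.5)
base pix [ 418.42892013 -250.90754957   78.        ] shaft tip [ 417.6085426 -251.3452703  104.       ]
small (array([ 646. , -259.8,   26.1]), 91, 0.34) [ 639.76111802 -261.06339173    5.        ]
cover top (array([503.2,  -8.2,  67.4]), 119, 1.05)Traceback (most recent call last):
  File "<stdin>", line 9, in <module>
  File "h.py", line 26, in circ
    f=least_squares(lambda x:np.hypot(*(P-x[:2]).T)-x[2],[*c,r],loss="soft_l1",f_scale=1.)
    return func(*args, **kwargs)
    vector_fun = VectorFunction(
        fun_wrapped,
    ...<6 lines>...
        workers=workers
    )
    self._update_fun()
    ~~~~~~~~~~~~~~~~^^
    self.f = self.fun_wrapped(xp_copy(self.x))
             ~~~~~~~~~~~~~~~~^^^^^^^^^^^^^^^^^
    return np.atleast_1d(self.fun(x))
                         ~~~~~~~~^^^
    return self.f(x, *self.args, **self.kwargs)
           ~~~~~~^^^^^^^^^^^^^^^^^^^^^^^^^^^^^^
  File "h.py", line 26, in <lambda>
    f=least_squares(lambda x:np.hypot(*(P-x[:2]).T)-x[2],[*c,r],loss="soft_l1",f_scale=1.)
                                        ~^~~~~~
ValueError: operands could not be broadcast together with shapes (0,) (2,)
```

Call:
jog_arm(increments=[[-0.0235, 0.0515, 0.011, 0, 0, 0, -0.5], [-0.0235, 0.0515, 0.011, 0, 0, 0, -0.5], [-0.0235, 0.0515, 0.011, 0, 0, 0, -0.5], [-0.0235, 0.0515, 0.011, 0, 0, 0, -0.5], [-0.0235, 0.0515, 0.011, 0, 0, 0, -0.5], [-0.0235, 0.0515, 0.011, 0, 0, 0, -0.5], [-0.0235, 0.0515, 0.011, 0, 0, 0, -0.5], [-0.0235, 0.0515, 0.011, 0, 0, 0, -0.5], [-0.0235, 0.0515, 0.011, 0, 0, 0, -0.5], [0, 0, 0, 0, 0, 0, -0.5]])

```text
time: 2.65
ee_pos: [636.7, 209.8, 225.1]
eef_rot: [-0.002, 1.0, -0.001, -0.003]
wrist_force: [0.3, 0.6, -1.0]
opening: 64.3
grip_force: 0.0
```

```bash
python3 - <<'E'
from h import *
s=ctrl.get_state();print(s["time"],s["ee_pos"],s["eef_rot"],s["joint_pos"],s["opening"])
ci=ctrl.camera_info("wrist");im=ctrl.snapshot("wrist");cv2.imwrite("pics/w2.png",im)
print(proj(ci,[[637,207,10]]))
for c in((637,207),(632,207)):print("strainer",circ(im,ci,c,51,10,-1,9),"hub hole",circ(im,ci,c,10,28,-1,5),"hub",circ(im,ci,c,15,28,1,4))
E
```

```text
2.65 [636.72526925 209.82607362 225.07319709] [-0.00247302  0.99999009 -0.00139898 -0.00342607] [ 6.14912556e-01  2.34720367e-01  2.87979992e-01 -1.65264609e-03
 -1.63127108e+00 -2.18085674e+00] 64.29168643781323
[[252.28961198 169.85895602]]
strainer (array([638.1, 206.1,  50.8]), 119, 0.3) hub hole (array([638.3, 206.1,  10.7]), 63, 0.27) hub (array([639.9, 205.9,  15.3]), 29, 0.45)
strainer (array([638.1, 206.1,  50.8]), 117, 0.31) hub hole (array([633.6, 206.3,  13.1]), 70, 0.35) hub (array([629.3, 210. ,  14.1]), 51, 0.7)
```

View pics/w2.png

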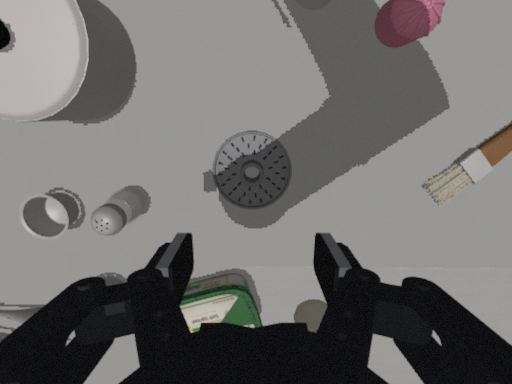

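The strainer hub is at (252,172) in the wrist view, which gives world (638.1, 206.1). The TCP is 1.4 mm short in x and 3.7 mm over in y.

Call:
jog_arm(increments=[[-0.0014, -0.0037, 0.025, 0, 0, 0, -0.5], [0, 0, 0.03, 0, 0, 0, -0.5], [0, 0, 0.03, 0, 0, 0, -0.5], [0, 0, 0.03, 0, 0, 0, -0.5], [0, 0, 0.03, 0, 0, 0, -0.5], [0, 0, 0.02, 0, 0, 0, -0.5], [0, 0, 0.015, 0, 0, 0, -0.5], [0, 0, 0.01, 0, 0, 0, -0.5], [0, 0, 0, 0, 0, 0, -0.5], [0, 0, 0, 0, 0, 0, -0.5]])

```text
time: 3.95
ee_pos: [639.0, 203.2, 41.4]
eef_rot: [-0.0, 1.0, 0.0, 0.001]
wrist_force: [-0.1, -0.3, -0.2]
opening: 63.6
grip_force: 0.0
```

Call:
jog_arm(increments=[[0.0009, 0.0029, 0.01, 0, 0, 0, -0.5], [0, 0, 0.01, 0, 0, 0, -0.5], [0, 0, 0.01, 0, 0, 0, -0.5], [0, 0, 0.006, 0, 0, 0, -0.5], [0, 0, 0, 0, 0, 0, -0.5], [0, 0, 0, 0, 0, 0, 1], [0, 0, 0, 0, 0, 0, 1], [0, 0, 0, 0, 0, 0, 1], [0, 0, 0, 0, 0, 0, 1], [0, 0, 0, 0, 0, 0, 1]], force=40)

```text
time: 5.2
ee_pos: [638.0, 206.1, 5.0]
eef_rot: [-0.0, 1.0, 0.0, 0.001]
wrist_force: [0.1, 0.8, 3.7]
opening: 27.8
grip_force: 40.3
```

Call:
jog_arm(increments=[[0, 0, -0.02, 0, 0, 0, 1], [0, 0, -0.045, 0, 0, 0, 1], [0, 0, -0.05, 0, 0, 0, 1], [0, 0, -0.05, 0, 0, 0, 1], [0.01, -0.0214, -0.03, 0, 0, 0, 1], [0.02, -0.0428, 0, 0, 0, 0, 1], [0.0236, -0.0505, 0, 0, 0, 0, 1], [0.0236, -0.0505, 0, 0, 0, 0, 1], [0.0236, -0.0505, 0, 0, 0, 0, 1], [0.0236, -0.0505, 0, 0, 0, 0, 1]])

```text
time: 6.45
ee_pos: [512.0, -61.9, 200.2]
eef_rot: [-0.0, 1.0, 0.0, 0.0]
wrist_force: [1.9, -0.9, -1.0]
opening: 27.7
grip_force: 39.8
```

Call:
jog_arm(increments=[[0.0236, -0.0505, 0, 0, 0, 0, 1], [0.0236, -0.0505, 0, 0, 0, 0, 1], [0.0236, -0.0505, 0, 0, 0, 0, 1], [0.013, -0.028, 0, 0, 0, 0, 1], [0.0055, -0.012, 0, 0, 0, 0, 1], [0, 0, 0, 0, 0, 0, 1], [0, 0, 0, 0, 0, 0, 1], [0, 0, 0, 0, 0, 0, 1], [0, 0, 0, 0, 0, 0, 1], [0, 0, 0, 0, 0, 0, 1]])

```text
time: 7.7
ee_pos: [424.3, -251.6, 199.3]
eef_rot: [-0.001, 1.0, 0.0, -0.0]
wrist_force: [-0.5, 0.1, -0.8]
opening: 28.0
grip_force: 39.8
```

```bash
python3 - <<'E'
from h import *
s=ctrl.get_state();print(s["time"],s["ee_pos"],s["eef_rot"],s["opening"],s["grip_force"])
ci=ctrl.camera_info("wrist");im=ctrl.snapshot("wrist");cv2.imwrite("pics/w3.png",im)
z=s["ee_pos"][2]
print("rim",circ(im,ci,(424,-252),56,78,-1,5),circ(im,ci,(424,-252),62,78,1,5))
print("strainer",circ(im,ci,s["ee_pos"],51,z+5,-1,6))
E
```

```text
7.7 [ 424.28736805 -251.62231932  199.26228018] [-5.37890168e-04  9.99999854e-01  4.64187690e-05 -3.53564067e-05] 27.978848564671683 39.782523040194064
rim (array([ 423.9, -251.6,   56.2]), 80, 0.44) (array([ 427. , -251.2,   62.6]), 71, 0.5)
strainer (array([ 423.3, -252.7,   50.4]), 96, 0.89)
```

View pics/w3.png

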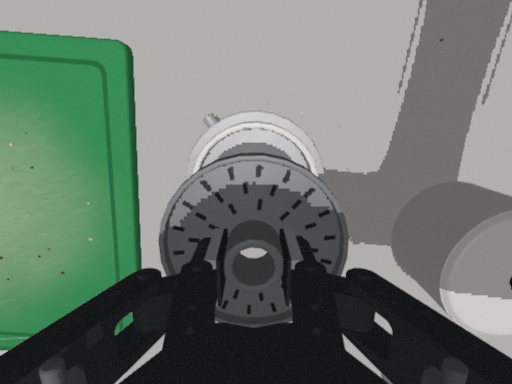

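The strainer is held level by its hub at (253,255), and the base rim is centred at (255,180), so they are aligned to within 1 mm. I'll lower it in stages and check the force.

Call:
jog_arm(increments=[[-0.0002, 0.0005, 0.02, 0, 0, 0, 1], [0, 0, 0.025, 0, 0, 0, 1], [0, 0, 0.025, 0, 0, 0, 1], [0, 0, 0.012, 0, 0, 0, 1], [0, 0, 0.006, 0, 0, 0, 1], [0, 0, 0.006, 0, 0, 0, 1], [0, 0, 0.006, 0, 0, 0, 1], [0, 0, 0.006, 0, 0, 0, 1], [0, 0, 0.004, 0, 0, 0, 1], [0, 0, 0, 0, 0, 0, 1]])

```text
time: 9.0
ee_pos: [424.2, -251.4, 89.0]
eef_rot: [-0.0, 1.0, 0.0, -0.0]
wrist_force: [0.3, -1.4, -0.9]
opening: 28.1
grip_force: 39.8
```

Call:
jog_arm(increments=[[0, 0, 0.004, 0, 0, 0, 1], [0, 0, 0.004, 0, 0, 0, 1], [0, 0, 0.004, 0, 0, 0, 1], [0, 0, 0.004, 0, 0, 0, 1], [0, 0, 0.002, 0, 0, 0, 1], [0, 0, 0, 0, 0, 0, 1], [0, 0, 0, 0, 0, 0, 1], [0, 0, 0, 0, 0, 0, 1], [0, 0, 0, 0, 0, 0, 1], [0, 0, 0, 0, 0, 0, 1]])

```text
time: 10.25
ee_pos: [424.3, -251.4, 71.3]
eef_rot: [-0.0, 1.0, 0.0, 0.0]
wrist_force: [1.0, 0.2, -1.4]
opening: 28.0
grip_force: 39.8
```

Call:
jog_arm(increments=[[0, 0, 0.003, 0, 0, 0, 1], [0, 0, 0.003, 0, 0, 0, 1], [0, 0, 0.002, 0, 0, 0, 1], [0, 0, 0, 0, 0, 0, 1], [0, 0, 0, 0, 0, 0, -0.1], [0, 0, 0, 0, 0, 0, -0.1], [0, 0, 0, 0, 0, 0, -0.1], [0, 0, 0, 0, 0, 0, -0.1], [0, 0, 0, 0, 0, 0, -0.1], [0, 0, -0.005, 0, 0, 0, -0.1]])

```text
time: 11.5
ee_pos: [424.0, -251.3, 68.1]
eef_rot: [-0.0, 1.0, 0.0, -0.0]
wrist_force: [0.6, 0.1, -0.4]
opening: 46.6
grip_force: 0.0
```

Call:
jog_arm(increments=[[0, 0, -0.015, 0, 0, 0, -0.1], [0, 0, -0.025, 0, 0, 0, -0.1], [0, 0, -0.03, 0, 0, 0, -0.1], [-0.02, 0, -0.04, 0, 0, 0, -0.1], [-0.04, 0, -0.03, 0, 0, 0, -0.5], [-0.05, 0, 0, 0, 0, 0, -0.5], [-0.05, -0.003, 0, 0, 0, 0, -0.5], [-0.04, -0.005, 0, 0, 0, 0, -0.5], [-0.0225, 0, 0, 0, 0, 0, -0.5], [0, 0, 0, 0, 0, 0, -0.5]])

```text
time: 12.75
ee_pos: [647.8, -259.2, 207.7]
eef_rot: [-0.0, 1.0, 0.0, -0.001]
wrist_force: [-0.7, 0.2, -0.0]
opening: 63.9
grip_force: 0.0
```

```bash
python3 - <<'E'
from h import *
s=ctrl.get_state();print(s["time"],s["ee_pos"],s["eef_rot"],s["opening"],s["grip_force"])
ci=ctrl.camera_info("wrist");im=ctrl.snapshot("wrist")
print("small",circ(im,ci,(645,-259),27,5,1,6),circ(im,ci,(645,-259),16,26,1,4))
sc=ctrl.snapshot("scene");cr=cv2.resize(sc[110:210,280:390],None,fx=3.5,fy=3.5,interpolation=cv2.INTER_CUBIC)
cv2.imwrite("pics/w4.png",np.hstack([cv2.resize(im,(467,350)),cr[:350,:333]]))
E
```

```text
12.75 [ 647.77930373 -259.17700852  207.66844651] [-4.20981290e-04  9.99999673e-01  6.15531994e-05 -6.88317025e-04] 63.90969255200772 0.0
small (array([ 645.3, -259.1,   26. ]), 113, 0.03) (array([ 647.5, -256.2,   18. ]), 37, 0.44)
```

View pics/w4.png

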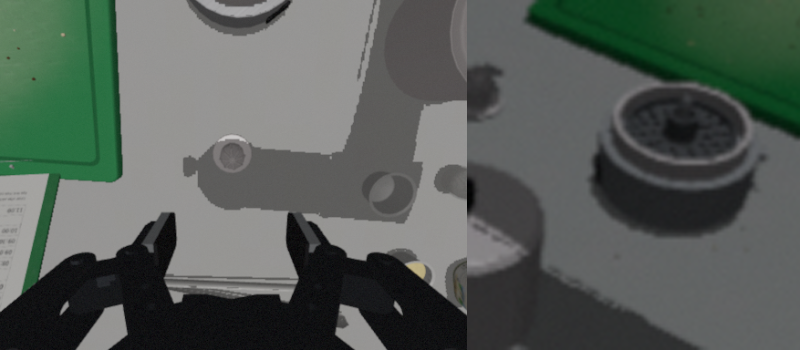

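Scene crop: the strainer lies level in the well. The small cone is at (232,150) in the left half, world (645.3, -259.1).

Call:
jog_arm(increments=[[0.002, 0, 0.025, 0, 0, 0, -0.5], [0, 0, 0.03, 0, 0, 0, -0.5], [0, 0, 0.03, 0, 0, 0, -0.5], [0, 0, 0.03, 0, 0, 0, -0.5], [0, 0, 0.025, 0, 0, 0, -0.5], [0, 0, 0.015, 0, 0, 0, -0.5], [0, 0, 0.005, 0, 0, 0, -0.5], [0, 0, 0, 0, 0, 0, -0.5], [0, 0, 0, 0, 0, 0, -0.5], [0, 0, 0, 0, 0, 0, -0.5]])

```text
time: 14.1
ee_pos: [645.2, -259.4, 49.2]
eef_rot: [-0.0, 1.0, -0.0, 0.001]
wrist_force: [-0.6, -0.3, -0.6]
opening: 63.8
grip_force: 0.0
```

Call:
jog_arm(increments=[[0, 0.0003, 0.012, 0, 0, 0, -0.5], [0, 0, 0.012, 0, 0, 0, -0.5], [0, 0, 0.012, 0, 0, 0, -0.5], [0, 0, 0.0065, 0, 0, 0, -0.5], [0, 0, 0, 0, 0, 0, -0.5], [0, 0, 0, 0, 0, 0, 1], [0, 0, 0, 0, 0, 0, 1], [0, 0, 0, 0, 0, 0, 1], [0, 0, 0, 0, 0, 0, 1], [0, 0, 0, 0, 0, 0, 1]], force=40)

```text
time: 15.35
ee_pos: [645.3, -259.1, 6.7]
eef_rot: [-0.0, 1.0, -0.0, 0.001]
wrist_force: [0.4, 0.1, 5.8]
opening: 30.3
grip_force: 40.0
```

Call:
jog_arm(increments=[[0, 0, -0.02, 0, 0, 0, 1], [0, 0, -0.04, 0, 0, 0, 1], [0, 0, -0.05, 0, 0, 0, 1], [0.02, 0.0007, -0.04, 0, 0, 0, 1], [0.04, 0.001, -0.02, 0, 0, 0, 1], [0.05, 0.002, 0, 0, 0, 0, 1], [0.05, 0.002, 0, 0, 0, 0, 1], [0.04, 0.002, 0, 0, 0, 0, 1], [0.021, 0, 0, 0, 0, 0, 1], [0, 0, 0, 0, 0, 0, 1]])

```text
time: 16.6
ee_pos: [422.9, -251.5, 177.2]
eef_rot: [0.0, 1.0, -0.0, 0.001]
wrist_force: [0.5, -0.1, -0.7]
opening: 30.2
grip_force: 39.7
```

Call:
jog_arm(increments=[[0, 0, 0, 0, 0, 0, 1], [0, 0, 0, 0, 0, 0, 1], [0, 0, 0, 0, 0, 0, 1], [0, 0, 0, 0, 0, 0, 1], [0, 0, 0, 0, 0, 0, 1], [0, 0, 0, 0, 0, 0, 1], [0, 0, 0, 0, 0, 0, 1], [0, 0, 0, 0, 0, 0, 1], [0, 0, 0, 0, 0, 0, 1], [0, 0, 0, 0, 0, 0, 1]])

```text
time: 17.85
ee_pos: [423.8, -251.4, 175.8]
eef_rot: [-0.0, 1.0, 0.0, -0.0]
wrist_force: [-0.3, -0.1, -1.1]
opening: 30.6
grip_force: 39.7
```

```bash
python3 - <<'E'
from h import *
s=ctrl.get_state();print(s["time"],s["ee_pos"],s["eef_rot"],s["opening"],s["grip_force"])
ci=ctrl.camera_info("wrist");im=ctrl.snapshot("wrist");cv2.imwrite("pics/w5.png",im)
z=s["ee_pos"][2]
print("rim",circ(im,ci,(424,-252),56,78,-1,5))
print("strainer",circ(im,ci,(424,-252),51,68,-1,3))
print("cone",circ(im,ci,s["ee_pos"],27,z-2,1,5))
E
```

```text
17.85 [ 423.77593735 -251.42517196  175.76725714] [-1.95594223e-04  9.99999980e-01  4.03090597e-05 -3.23403599e-05] 30.629539036184866 39.69441614113748
rim (array([ 427. , -251.8,   55.9]), 89, 1.45)
strainer (array([ 424.5, -252.3,   50.7]), 86, 0.25)
cone (array([ 424.9, -252.6,   27.5]), 109, 0.95)
```

View pics/w5.png

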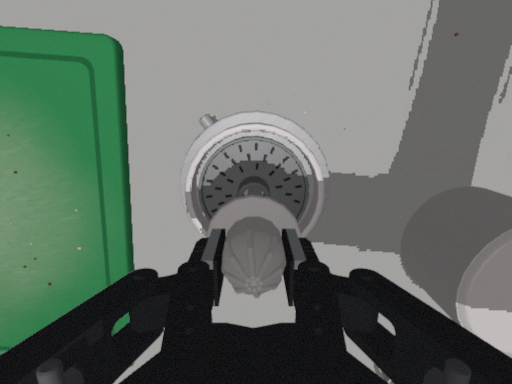

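The small cone is held upright at (254,240) above the seated strainer at (252,185). They're aligned, so I'm lowering it.

Call:
jog_arm(increments=[[0, 0, 0.02, 0, 0, 0, 1], [0, 0, 0.02, 0, 0, 0, 1], [0, 0, 0.015, 0, 0, 0, 1], [0, 0, 0.005, 0, 0, 0, 1], [0, 0, 0.005, 0, 0, 0, 1], [0, 0, 0.005, 0, 0, 0, 1], [0, 0, 0.004, 0, 0, 0, 1], [0, 0, 0.003, 0, 0, 0, 1], [0, 0, 0, 0, 0, 0, 1], [0, 0, 0, 0, 0, 0, 1]])

```text
time: 19.15
ee_pos: [423.9, -251.5, 99.0]
eef_rot: [-0.0, 1.0, -0.0, 0.0]
wrist_force: [-0.4, 0.2, 0.4]
opening: 30.5
grip_force: 39.7
```

Call:
jog_arm(increments=[[0, 0, 0.002, 0, 0, 0, 1], [0, 0, 0.002, 0, 0, 0, 1], [0, 0, 0.0015, 0, 0, 0, 1], [0, 0, 0, 0, 0, 0, 1], [0, 0, 0, 0, 0, 0, 1], [0, 0, 0, 0, 0, 0, -0.1], [0, 0, 0, 0, 0, 0, -0.1], [0, 0, 0, 0, 0, 0, -0.1], [0, 0, 0, 0, 0, 0, -0.1], [0, 0, 0, 0, 0, 0, -0.1]])

```text
time: 20.4
ee_pos: [423.8, -251.4, 93.3]
eef_rot: [-0.0, 1.0, 0.0, -0.0]
wrist_force: [-1.0, 0.0, 0.3]
opening: 47.1
grip_force: 0.0
```

Call:
jog_arm(increments=[[0, 0, -0.012, 0, 0, 0, -0.1], [0, 0, -0.03, 0, 0, 0, -0.1], [0, 0, -0.045, 0, 0, 0, -0.5], [0, 0, -0.045, 0, 0, 0, -0.7], [0, 0, 0, 0, 0, 0, -0.7], [0, 0, 0, 0, 0, 0, -0.7], [0, 0, 0, 0, 0, 0, -0.7], [0, 0, 0, 0, 0, 0, -0.7], [0, 0, 0, 0, 0, 0, -0.7], [0, 0, 0, 0, 0, 0, -0.7]])

```text
time: 21.65
ee_pos: [423.7, -251.4, 225.1]
eef_rot: [-0.0, 1.0, 0.0, -0.0]
wrist_force: [0.0, -0.2, 0.9]
opening: 72.4
grip_force: 0.0
```

```bash
python3 - <<'E'
from h import *
s=ctrl.get_state();print(s["time"],s["ee_pos"],s["opening"])
ci=ctrl.camera_info("wrist");im=ctrl.snapshot("wrist");cv2.imwrite("pics/w6.png",im)
for z in (86,91): print("flange",z,circ(im,ci,(424,-252),27,z,1,4))
print("rim",circ(im,ci,(424,-252),56,78,-1,5),"strainer",circ(im,ci,(424,-252),51,68,-1,3))
E
```

```text
21.65 [ 423.73560952 -251.42198663  225.09976049] 72.4463742085985
flange 86 (array([ 425. , -252.5,   26.9]), 120, 0.06)
flange 91 (array([ 423.7, -252.5,   26.5]), 120, 0.04)
rim (array([ 425.1, -251.6,   56.1]), 114, 0.4) strainer (array([ 424.2, -252.3,   50.5]), 120, 0.44)
```

View pics/w6.png

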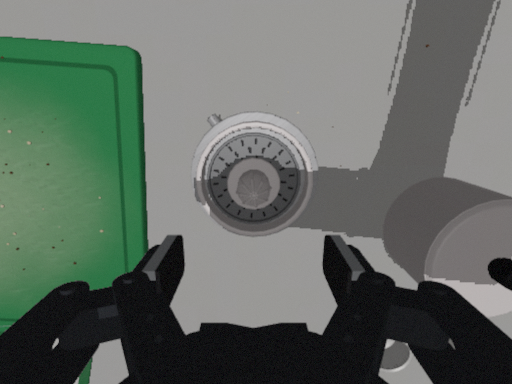

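Call:
jog_arm(increments=[[0, 0.03, 0, 0, 0, 0, -0.7], [0, 0.055, 0, 0, 0, 0, -0.7], [0, 0.058, 0, 0, 0, 0, -0.7], [0, 0.058, 0, 0, 0, 0, -0.7], [0, 0.058, 0, 0, 0, 0, -0.7], [0, 0.058, 0, 0, 0, 0, -0.7], [0, 0.058, 0, 0, 0, 0, -0.7], [0, 0.058, 0, 0, 0, 0, -0.7], [0, 0.055, 0, 0, 0, 0, -0.7], [-0.004, 0.034, 0, 0, 0, 0, -0.7]])

```text
time: 22.95
ee_pos: [427.0, 272.9, 225.1]
eef_rot: [-0.001, 1.0, -0.0, -0.0]
wrist_force: [0.4, 1.0, 0.3]
opening: 72.5
grip_force: 0.0
```

Call:
jog_arm(increments=[[0, 0, 0, 0, 0, 0, -0.7], [0, 0, 0, 0, 0, 0, -0.7], [0, 0, 0, 0, 0, 0, -0.7], [0, 0, 0, 0, 0, 0, -0.7], [0, 0, 0, 0, 0, 0, -0.7], [0, 0, 0, 0, 0, 0, -0.7], [0, 0, 0, 0, 0, 0, -0.7], [0, 0, 0, 0, 0, 0, -0.7], [0, 0, 0, 0, 0, 0, -0.7], [0, 0, 0, 0, 0, 0, -0.7]])

```text
time: 24.2
ee_pos: [427.6, 270.6, 225.3]
eef_rot: [-0.0, 1.0, 0.0, -0.0]
wrist_force: [0.1, 0.2, -0.0]
opening: 72.9
grip_force: 0.0
```

```bash
python3 - <<'E'
from h import *
s=ctrl.get_state();print(s["time"],s["ee_pos"],s["eef_rot"],s["joint_pos"],s["opening"])
ci=ctrl.camera_info("wrist");im=ctrl.snapshot("wrist");cv2.imwrite("pics/w7.png",im)
print("pred",proj(ci,[[428,271,43]]))
for z in(43,):print("large",circ(im,ci,(428,271),26,z,1,6))
E
```

```text
24.2 [427.56130473 270.58810129 225.28986741] [-2.39495379e-04  9.99999970e-01  7.37263258e-06 -4.70059099e-05] [ 9.63007787e-01 -2.12702077e-01 -1.63137350e-01 -8.56913003e-05
 -1.62040266e+00 -2.53332937e+00] 72.92188656843521
pred [[254.45851122 174.28017881]]
large (array([427. , 274.1,  24.8]), 30, 0.23)
```

View pics/w7.png

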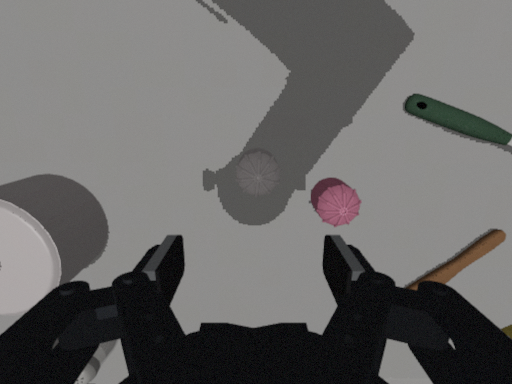

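The small cone's flange is centred on the base axis and level. The large cone sits at (258,174), dim in the arm's shadow, with the pink one at (339,203). I'll sharpen its measurement with stretched contrast.

```bash
python3 - <<'E'
from h import *
ci=ctrl.camera_info("wrist");im=cv2.imread("pics/w7.png");c=np.clip((im.astype(float)-30)*4,0,255).astype(np.uint8)
b=cv2.bilateralFilter(c,7,60,3)
for z in(0,43):
  for r in(24,26):
    for sg in(1,-1):print(z,r,sg,circ(b,ci,(427.5,274),r,z,sg,6))
g=cv2.cvtColor(im,cv2.COLOR_BGR2GRAY);print(g[174,225:292:2]);print(g[140:215:2,258])
E
```

```text
0 24 1 (array([436.6, 274.7,  28.1]), 86, 0.38)
0 24 -1 (array([429.3, 274.6,  27.1]), 39, 0.32)
0 26 1 (array([436.7, 274.6,  28.3]), 104, 0.5)
0 26 -1 (array([429.7, 274.5,  27.5]), 42, 0.36)
43 24 1 (array([427.5, 274. ,  24.9]), 113, 0.5)
43 24 -1 (array([421.3, 273.9,  24.4]), 43, 0.33)
43 26 1 (array([427.6, 273.9,  25. ]), 113, 0.51)
43 26 -1 (array([422.1, 273.6,  25.1]), 40, 0.3)
[ 83  85  86  88  87  88  95  97  98  99  97 100 102  98  93 104  99 100
  99  89  91  96  98  99  94  92  89  85  86  86  86  85  86  86]
[ 85  87  85  87  78  76  89  90  90  88  97 100 100 102 101 100 100 105
 107 113 103 101  97  95  96  95  89  87  83  85  85  84  86  87  87  87
  86  85]
```

Call:
jog_arm(increments=[[-0.0005, 0.0034, 0.025, 0, 0, 0, -0.7], [0, 0, 0.03, 0, 0, 0, -0.7], [0, 0, 0.03, 0, 0, 0, -0.7], [0, 0, 0.03, 0, 0, 0, -0.7], [0, 0, 0.02, 0, 0, 0, -0.7], [0, 0, 0.01, 0, 0, 0, -0.7], [0, 0, 0, 0, 0, 0, -0.7], [0, 0, 0, 0, 0, 0, -0.7], [0, 0, 0, 0, 0, 0, -0.7], [0, 0, 0, 0, 0, 0, -0.7]])

```text
time: 25.5
ee_pos: [428.2, 274.2, 80.9]
eef_rot: [-0.0, 1.0, 0.0, 0.0]
wrist_force: [0.4, 0.3, 0.2]
opening: 72.3
grip_force: 0.0
```

Call:
jog_arm(increments=[[0, 0, 0.02, 0, 0, 0, -0.7], [0, 0, 0.02, 0, 0, 0, -0.7], [0, 0, 0.015, 0, 0, 0, -0.7], [0, 0, 0.01, 0, 0, 0, -0.7], [0, 0, 0, 0, 0, 0, -0.7], [0, 0, 0, 0, 0, 0, -0.7], [0, 0, 0, 0, 0, 0, 1], [0, 0, 0, 0, 0, 0, 1], [0, 0, 0, 0, 0, 0, 1], [0, 0, 0, 0, 0, 0, 1]])

```text
time: 26.75
ee_pos: [428.7, 274.5, 16.5]
eef_rot: [-0.0, 1.0, 0.001, 0.001]
wrist_force: [-0.4, 0.6, 4.9]
opening: 51.6
grip_force: 42.1
```

Call:
jog_arm(increments=[[0, 0, 0, 0, 0, 0, 1], [0, 0, 0, 0, 0, 0, 1], [0, 0, -0.02, 0, 0, 0, 1], [0, 0, -0.04, 0, 0, 0, 1], [0, 0, -0.05, 0, 0, 0, 1], [0, 0, -0.05, 0, 0, 0, 1], [0, 0, -0.04, 0, 0, 0, 1], [0, 0, 0, 0, 0, 0, 1], [0, 0, 0, 0, 0, 0, 1], [0, 0, 0, 0, 0, 0, 1]])

```text
time: 28.0
ee_pos: [427.6, 273.6, 213.5]
eef_rot: [-0.0, 1.0, -0.001, -0.001]
wrist_force: [0.1, -0.2, -0.7]
opening: 51.1
grip_force: 41.9
```

Call:
jog_arm(increments=[[0, -0.03, 0, 0, 0, 0, 1], [0, -0.055, 0, 0, 0, 0, 1], [0, -0.058, 0, 0, 0, 0, 1], [0, -0.058, 0, 0, 0, 0, 1], [0, -0.058, 0, 0, 0, 0, 1], [0, -0.058, 0, 0, 0, 0, 1], [0, -0.058, 0, 0, 0, 0, 1], [0, -0.058, 0, 0, 0, 0, 1], [0, -0.055, 0, 0, 0, 0, 1], [0.0035, -0.0375, 0, 0, 0, 0, 1]])

```text
time: 29.25
ee_pos: [423.9, -253.6, 213.8]
eef_rot: [0.001, 1.0, 0.0, -0.001]
wrist_force: [-0.1, 0.3, -0.6]
opening: 51.3
grip_force: 41.9
```

Call:
jog_arm(increments=[[0, 0, 0, 0, 0, 0, 1], [0, 0, 0, 0, 0, 0, 1], [0, 0, 0, 0, 0, 0, 1], [0, 0, 0, 0, 0, 0, 1], [0, 0, 0, 0, 0, 0, 1], [0, 0, 0, 0, 0, 0, 1], [0, 0, 0, 0, 0, 0, 1], [0, 0, 0, 0, 0, 0, 1], [0, 0, 0, 0, 0, 0, 1], [0, 0, 0, 0, 0, 0, 1]])

```text
time: 30.5
ee_pos: [424.8, -251.6, 215.3]
eef_rot: [-0.0, 1.0, 0.0, -0.0]
wrist_force: [-0.2, 0.6, -1.5]
opening: 50.9
grip_force: 41.9
```

```bash
python3 - <<'E'
from h import *
s=ctrl.get_state();print(s["time"],s["ee_pos"],s["eef_rot"],s["opening"],s["grip_force"])
ci=ctrl.camera_info("wrist");im=ctrl.snapshot("wrist");cv2.imwrite("pics/w8.png",im)
z=s["ee_pos"][2]
print("cone bottom",circ(im,ci,s["ee_pos"],26,z-15.8,1,5),"top",circ(im,ci,s["ee_pos"],26,z+27,1,5), "rim",circ(im,ci,(424,-252),56,78,-1,5))
E
```

```text
30.5 [ 424.77046541 -251.58649677  215.25673295] [-1.76606824e-04  9.99999981e-01  1.44970994e-05 -7.52377597e-05] 50.881614054782254 41.93319333717227
cone bottom (array([ 420.5, -251.1,   25.6]), 57, 2.22) top (array([ 423.9, -252.7,   25.9]), 89, 0.49) rim (array([ 425.6, -251.6,   56.3]), 82, 0.58)
```

View pics/w8.png

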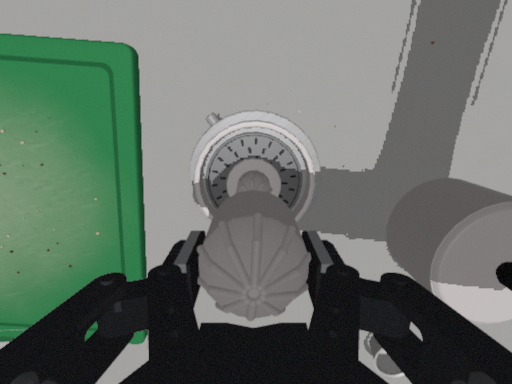

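The large cone is held upright, tip at (254,292), centred in line with the small cone at (253,180). Lowering it over the small cone.

Call:
jog_arm(increments=[[0, 0, 0.02, 0, 0, 0, 1], [0, 0, 0.025, 0, 0, 0, 1], [0, 0, 0.015, 0, 0, 0, 1], [0, 0, 0.007, 0, 0, 0, 1], [0, 0, 0.007, 0, 0, 0, 1], [0, 0, 0.007, 0, 0, 0, 1], [0, 0, 0.007, 0, 0, 0, 1], [0, 0, 0.004, 0, 0, 0, 1], [0, 0, 0, 0, 0, 0, 1], [0, 0, 0, 0, 0, 0, 1]])

```text
time: 31.8
ee_pos: [424.9, -251.6, 123.6]
eef_rot: [-0.0, 1.0, -0.0, 0.0]
wrist_force: [-1.0, -0.5, 1.0]
opening: 51.0
grip_force: 41.9
```

Call:
jog_arm(increments=[[0, 0, 0.004, 0, 0, 0, 1], [0, 0, 0.004, 0, 0, 0, 1], [0, 0, 0.003, 0, 0, 0, 1], [0, 0, 0.002, 0, 0, 0, 1], [0, 0, 0.001, 0, 0, 0, 1], [0, 0, 0, 0, 0, 0, 1], [0, 0, 0, 0, 0, 0, 1], [0, 0, 0, 0, 0, 0, 1], [0, 0, 0, 0, 0, 0, 1], [0, 0, 0, 0, 0, 0, 1]])

```text
time: 33.05
ee_pos: [424.8, -251.5, 109.3]
eef_rot: [-0.0, 1.0, 0.0, -0.0]
wrist_force: [-0.0, 0.7, -0.4]
opening: 51.0
grip_force: 41.9
```

Call:
jog_arm(increments=[[0, 0, 0.0015, 0, 0, 0, 1], [0, 0, 0.001, 0, 0, 0, 1], [0, 0, 0, 0, 0, 0, 1], [0, 0, 0, 0, 0, 0, 1], [0, 0, 0, 0, 0, 0, -0.6], [0, 0, 0, 0, 0, 0, -0.6], [0, 0, 0, 0, 0, 0, -0.6], [0, 0, 0, 0, 0, 0, -0.6], [0, 0, 0, 0, 0, 0, -0.6], [0, 0, -0.01, 0, 0, 0, -0.6]])

```text
time: 34.3
ee_pos: [424.3, -251.4, 116.4]
eef_rot: [-0.0, 1.0, 0.0, -0.001]
wrist_force: [-0.1, -0.3, -0.2]
opening: 68.2
grip_force: 0.0
```

Call:
jog_arm(increments=[[0, 0, -0.02, 0, 0, 0, -0.6], [0, 0, -0.04, 0, 0, 0, -0.6], [0, 0, -0.05, 0, 0, 0, -0.6], [0, 0, -0.04, 0, 0, 0, -0.4], [0, 0, 0, 0, 0, 0, -0.4], [0, 0, 0, 0, 0, 0, -0.4], [0, 0, 0, 0, 0, 0, -0.4], [0, 0, 0, 0, 0, 0, -0.4], [0, 0, 0, 0, 0, 0, -0.4], [0, 0, 0, 0, 0, 0, -0.4]])

```text
time: 35.55
ee_pos: [424.8, -251.5, 266.6]
eef_rot: [-0.0, 1.0, 0.0, -0.0]
wrist_force: [0.9, 0.0, 0.3]
opening: 59.7
grip_force: 0.0
```

```bash
python3 - <<'E'
from h import *
s=ctrl.get_state();print(s["time"],s["ee_pos"],s["opening"])
ci=ctrl.camera_info("wrist");im=ctrl.snapshot("wrist");cv2.imwrite("pics/w9.png",im)
sc=ctrl.snapshot("scene");cs=ctrl.camera_info("scene")
cr=cv2.resize(sc[90:190,280:390],None,fx=3.5,fy=3.5,interpolation=cv2.INTER_CUBIC)
cv2.imwrite("pics/w9v.png",np.hstack([cv2.resize(im,(467,350)),cr[:350,:333]]))
print("top circle",circ(im,ci,(424,-252),26,134,1,5),circ(im,ci,(424,-252),72,58,1,5),circ(im,ci,(424,-252),56,78,-1,4))
print("scene tip pred (z153)",(proj(cs,[[424.5,-252,153]])-[280,90])*3.5+[467,0])
E
```

```text
35.55 [ 424.76343484 -251.51301991  266.62324213] 59.71746536145729
top circle (array([ 423.6, -252.7,   26.2]), 116, 0.73) (array([ 423.2, -251.6,   69.3]), 89, 0.26) (array([ 424.2, -251.6,   56.5]), 117, 0.01)
scene tip pred (z153) [[696.84919722 118.4470475 ]]
```

View pics/w9v.png

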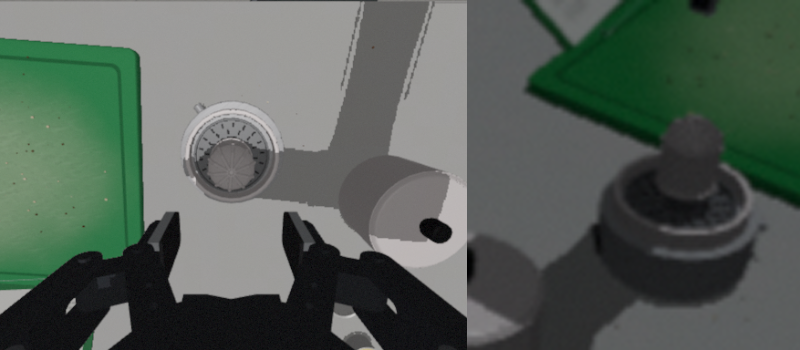

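The scene crop shows the large cone upright with its tip at (695,116), matching the prediction for seated (697,118). Going over to the cover.

Call:
jog_arm(increments=[[-0.0067, 0.021, 0, 0, 0, 0, -0.4], [-0.0133, 0.0417, 0, 0, 0, 0, -0.4], [-0.0133, 0.0417, 0, 0, 0, 0, -0.4], [-0.0133, 0.0417, 0, 0, 0, 0, -0.4], [-0.0133, 0.0417, 0, 0, 0, 0, -0.4], [-0.0133, 0.0417, 0, 0, 0, 0, -0.4], [-0.0067, 0.021, 0, 0, 0, 0, -0.4], [0, 0, 0, 0, 0, 0, -0.4], [0, 0, 0, 0, 0, 0, -0.4], [0, 0, 0, 0, 0, 0, -0.4]])

```text
time: 36.9
ee_pos: [504.5, -2.0, 267.1]
eef_rot: [0.0, 1.0, 0.0, 0.0]
wrist_force: [-0.0, 0.7, 1.3]
opening: 59.9
grip_force: 0.0
```

```bash
python3 - <<'E'
from h import *
s=ctrl.get_state();print(s["time"],s["ee_pos"],s["opening"])
ci=ctrl.camera_info("wrist");im=ctrl.snapshot("wrist");cv2.imwrite("pics/w10.png",im)
p0=proj(ci,[[504,-2,134]])[0];print("pred",p0)
g=cv2.cvtColor(im,cv2.COLOR_BGR2GRAY);m=(g<45).astype(np.uint8)*255
w=np.zeros_like(m);cv2.circle(w,tuple(int(v) for v in p0),45,255,-1);m=cv2.bitwise_and(m,w)
k=max(cv2.findContours(m,cv2.RETR_EXTERNAL,cv2.CHAIN_APPROX_NONE)[0],key=cv2.contourArea);e=cv2.fitEllipse(k);print(e,[np.round(onz(ci,*e[0],z),1) for z in(123,134)])
print("knob",circ(im,ci,onz(ci,*e[0],134),13,134,-1,4),"cover",circ(im,ci,(504,-2),68,108,1,6))
E
```

```text
36.9 [504.4634667   -1.95044572 267.0653943 ] 59.8663899739483
pred [254.21717795 183.68905466]
((253.41200256347656, 183.17633056640625), (23.38054847717285, 26.34066390991211), 1.5810327529907227) [array([506.2,  -2.8, 123. ]), array([503.5,  -2.8, 134. ])]
knob (array([503.7,  -2.8,  13.3]), 120, 0.71) cover (array([ 5.073e+02, -4.000e-01,  6.540e+01]), 64, 0.78)
```

View pics/w10.png

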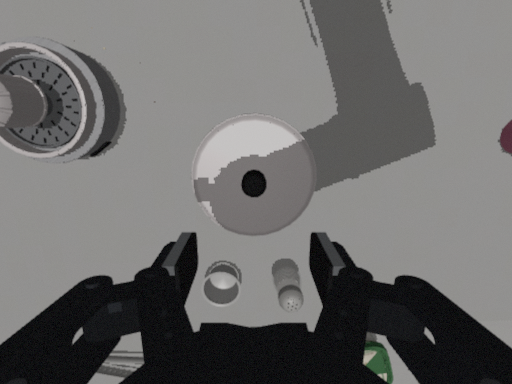

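The cover's knob is at (253,183), world (504.2, -2.6), almost under the TCP. Descending to grip it.

Call:
jog_arm(increments=[[0, -0.0006, 0.025, 0, 0, 0, -0.4], [0, 0, 0.03, 0, 0, 0, -0.4], [0, 0, 0.03, 0, 0, 0, -0.4], [0, 0, 0.02, 0, 0, 0, -0.4], [0, 0, 0.01, 0, 0, 0, -0.4], [0, 0, 0, 0, 0, 0, -0.4], [0, 0, 0, 0, 0, 0, -0.4], [0, 0, 0, 0, 0, 0, -0.4], [0, 0, 0, 0, 0, 0, -0.4], [0, 0, 0, 0, 0, 0, -0.4]])

```text
time: 38.2
ee_pos: [504.7, -1.6, 152.0]
eef_rot: [-0.0, 1.0, 0.0, 0.0]
wrist_force: [0.6, 0.3, 0.5]
opening: 59.7
grip_force: 0.0
```

Call:
jog_arm(increments=[[0, 0, 0.015, 0, 0, 0, -0.4], [0, 0, 0.015, 0, 0, 0, -0.4], [0, 0, 0.008, 0, 0, 0, -0.4], [0, 0, 0, 0, 0, 0, -0.4], [0, 0, 0, 0, 0, 0, -0.4], [0, 0, 0, 0, 0, 0, 1], [0, 0, 0, 0, 0, 0, 1], [0, 0, 0, 0, 0, 0, 1], [0, 0, 0, 0, 0, 0, 1], [0, 0, 0, 0, 0, 0, 1]], force=60)

```text
time: 39.45
ee_pos: [505.0, -1.6, 114.5]
eef_rot: [-0.0, 1.0, 0.0, 0.001]
wrist_force: [0.3, 0.0, 4.5]
opening: 23.9
grip_force: 59.3
```

Call:
jog_arm(increments=[[0, 0, -0.015, 0, 0, 0, 1], [0, 0, -0.03, 0, 0, 0, 1], [0, 0, -0.045, 0, 0, 0, 1], [0, 0, -0.045, 0, 0, 0, 1], [0, 0, -0.03, 0, 0, 0, 1], [0, 0, -0.015, 0, 0, 0, 1], [0, 0, 0, 0, 0, 0, 1], [0.0067, -0.021, 0, 0, 0, 0, 1], [0.0113, -0.035, 0, 0, 0, 0, 1], [0.0113, -0.035, 0, 0, 0, 0, 1]])

```text
time: 40.7
ee_pos: [474.2, -94.0, 292.2]
eef_rot: [-0.0, 1.0, -0.0, -0.001]
wrist_force: [-0.0, -0.0, -1.5]
opening: 23.8
grip_force: 59.1
```

Call:
jog_arm(increments=[[0.0113, -0.035, 0, 0, 0, 0, 1], [0.0113, -0.035, 0, 0, 0, 0, 1], [0.0113, -0.035, 0, 0, 0, 0, 1], [0.009, -0.028, 0, 0, 0, 0, 1], [0.006, -0.018, 0, 0, 0, 0, 1], [0.0025, -0.0075, 0, 0, 0, 0, 1], [0, 0, 0, 0, 0, 0, 1], [0, 0, 0, 0, 0, 0, 1], [0, 0, 0, 0, 0, 0, 1], [0, 0, 0, 0, 0, 0, 1]])

```text
time: 41.95
ee_pos: [424.2, -250.7, 293.8]
eef_rot: [-0.001, 1.0, 0.0, 0.0]
wrist_force: [0.2, 0.4, -1.0]
opening: 23.5
grip_force: 59.1
```

```bash
python3 - <<'E'
from h import *
s=ctrl.get_state();print(s["time"],s["ee_pos"],s["eef_rot"],s["opening"],s["grip_force"],s["wrist_force"])
ci=ctrl.camera_info("wrist");im=ctrl.snapshot("wrist")
sc=ctrl.snapshot("scene");cr=cv2.resize(sc[40:190,250:393],None,fx=2.33,fy=2.33,interpolation=cv2.INTER_CUBIC)
cv2.imwrite("pics/w11.png",np.hstack([cv2.resize(im,(467,350)),cr[:350,:333]]))
z=s["ee_pos"][2]
print("cover top",circ(im,ci,s["ee_pos"],68,z-6.2,1,6),circ(im,ci,s["ee_pos"],70,z-8,1,5))
E
```

```text
41.95 [ 424.1760536  -250.74127762  293.80546896] [-5.93776103e-04  9.99999822e-01  5.37143637e-05  4.86409815e-06] 23.533578627601546 59.107223711907864 [ 0.23036503  0.37656542 -1.03152758]
cover top (array([ 420.2, -252.4,   65.3]), 90, 0.73) (array([ 423.3, -251.7,   67.7]), 67, 0.24)
```

View pics/w11.png

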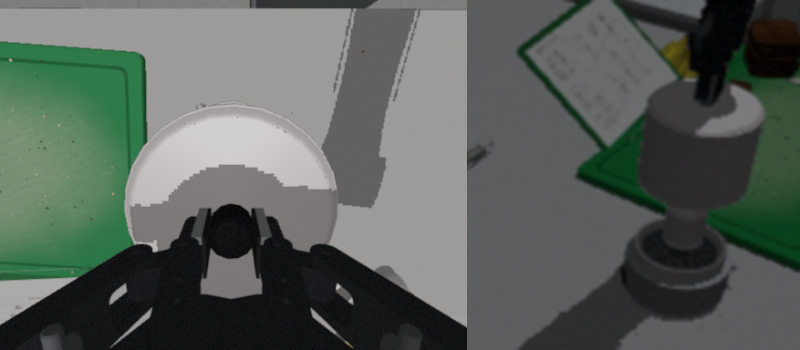

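The cover hangs level above the assembly. A small correction, then lower.

Call:
jog_arm(increments=[[-0.0006, -0.0009, 0.015, 0, 0, 0, 1], [0, 0, 0.02, 0, 0, 0, 1], [0, 0, 0.02, 0, 0, 0, 1], [0, 0, 0.02, 0, 0, 0, 1], [0, 0, 0.01, 0, 0, 0, 1], [0, 0, 0.005, 0, 0, 0, 1], [0, 0, 0.005, 0, 0, 0, 1], [0, 0, 0.004, 0, 0, 0, 1], [0, 0, 0, 0, 0, 0, 1], [0, 0, 0, 0, 0, 0, 1]])

```text
time: 43.3
ee_pos: [424.7, -252.1, 195.1]
eef_rot: [-0.0, 1.0, -0.0, 0.0]
wrist_force: [-0.1, -0.1, -1.7]
opening: 23.6
grip_force: 59.1
```

Call:
jog_arm(increments=[[0, 0, 0.003, 0, 0, 0, 1], [0, 0, 0.003, 0, 0, 0, 1], [0, 0, 0.003, 0, 0, 0, 1], [0, 0, 0.003, 0, 0, 0, 1], [0, 0, 0, 0, 0, 0, 1], [0, 0, 0, 0, 0, 0, 1], [0, 0, 0, 0, 0, 0, 1], [0, 0, 0, 0, 0, 0, 1], [0, 0, 0, 0, 0, 0, 1], [0, 0, 0, 0, 0, 0, 1]])

```text
time: 44.55
ee_pos: [424.6, -252.0, 182.8]
eef_rot: [-0.0, 1.0, 0.0, 0.0]
wrist_force: [-0.4, 0.2, -1.6]
opening: 23.1
grip_force: 59.1
```

Call:
jog_arm(increments=[[0, 0, 0.003, 0, 0, 0, 1], [0, 0, 0.003, 0, 0, 0, 1], [0, 0, 0.002, 0, 0, 0, 1], [0, 0, 0.001, 0, 0, 0, 1], [0, 0, 0.001, 0, 0, 0, 1], [0, 0, 0, 0, 0, 0, 1], [0, 0, 0, 0, 0, 0, 1], [0, 0, 0, 0, 0, 0, 1], [0, 0, 0, 0, 0, 0, 1], [0, 0, 0, 0, 0, 0, 1]])

```text
time: 45.8
ee_pos: [424.6, -252.0, 172.8]
eef_rot: [-0.0, 1.0, 0.0, -0.0]
wrist_force: [0.2, -0.2, -0.2]
opening: 23.7
grip_force: 59.1
```

Resting on the shoulder (the weight has gone off the wrist). Release and lift away.

Call:
jog_arm(increments=[[0, 0, 0.0005, 0, 0, 0, 1], [0, 0, 0, 0, 0, 0, -0.3], [0, 0, 0, 0, 0, 0, -0.3], [0, 0, 0, 0, 0, 0, -0.3], [0, 0, 0, 0, 0, 0, -0.3], [0, 0, -0.01, 0, 0, 0, -0.3], [0, 0, -0.02, 0, 0, 0, -0.3], [0, 0, -0.04, 0, 0, 0, -0.3], [0, 0, -0.04, 0, 0, 0, -0.3], [0, 0, 0, 0, 0, 0, -0.3]])

```text
time: 47.05
ee_pos: [425.6, -252.8, 287.8]
eef_rot: [-0.0, 1.0, -0.001, 0.004]
wrist_force: [0.7, 0.0, -0.7]
opening: 55.6
grip_force: 0.0
```

Call:
jog_arm(increments=[[0, 0, 0, 0, 0, 0, -0.3], [0, 0, 0, 0, 0, 0, -0.3], [0, 0, 0, 0, 0, 0, -0.3], [0, 0, 0, 0, 0, 0, -0.3], [0, 0, 0, 0, 0, 0, -0.3], [0, 0, 0, 0, 0, 0, -0.3], [0, 0, 0, 0, 0, 0, -0.3], [0, 0, 0, 0, 0, 0, -0.3], [0, 0, 0, 0, 0, 0, -0.3], [0, 0, 0, 0, 0, 0, -0.3]])

```text
time: 48.3
ee_pos: [424.6, -252.0, 282.3]
eef_rot: [-0.0, 1.0, 0.0, -0.0]
wrist_force: [0.4, -0.2, 0.2]
opening: 55.3
grip_force: 0.0
```

```bash
python3 - <<'E'
from h import *
s=ctrl.get_state();print(s["time"],s["ee_pos"],s["opening"])
ci=ctrl.camera_info("wrist");im=ctrl.snapshot("wrist")
sc=ctrl.snapshot("scene");cs=ctrl.camera_info("scene");cr=cv2.resize(sc[70:220,250:393],None,fx=2.33,fy=2.33,interpolation=cv2.INTER_CUBIC)
cv2.imwrite("pics/w12.png",np.hstack([cv2.resize(im,(467,350)),cr[:350,:333]]))
print("cover",circ(im,ci,(424,-252),69,166,1,5),"knob",circ(im,ci,(424,-252),13,192,-1,4))
print("scene pred knob top",(proj(cs,[[424.3,-252,192]])-[250,70])*2.33+[467,0])
E
```

```text
48.3 [ 424.60515861 -252.02059911  282.27650877] 55.283887736776784
cover (array([ 424.1, -253.1,   68.5]), 65, 0.4) knob (array([ 423.2, -253. ,   13.5]), 120, 0.54)
scene pred knob top [[694.89501608  99.48465678]]
```

View pics/w12.png

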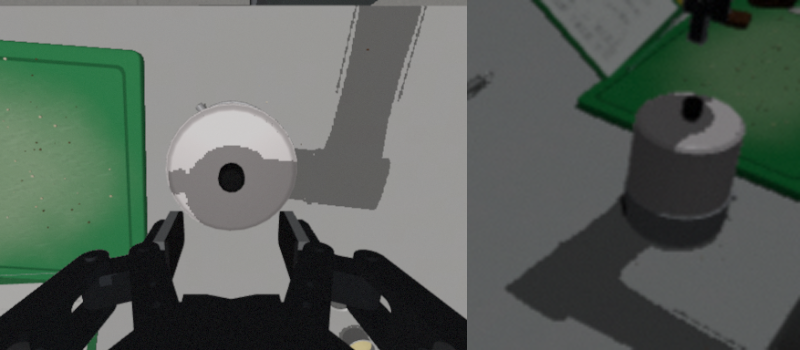

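The cover stands level on the shoulder. Its knob top is at (693,99), against a prediction of (695,99), and the gripper is clear, so I'm handing in.

```bash
python3 -c "
from cell import ctrl
print(ctrl.sign_off())"
```

```text
the job is handed in; nothing more can be done
None
```

The citrus juicer is assembled in the order you gave, the last camera views show the cover level on the base's shoulder, and the job was handed in after about 48 s; the sign-off returned no verdict, and I did not re-measure the salt shaker and portion cup at the end.

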